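Fetch the stuck hardware box with the hook bar and prise its lid

TASK

The small wooden hardware box stands too far back under the low slatted riser for a hand: with the hook end of the blue steel bar draw it forward until it is wholly out from under the riser. Then lay the bar flat on the bench and let go, take it again towards its hook end, and lever the box's stuck lid up with the flat blade - under the lid's front lip, with the hand cleat below as the fulcrum and no finger on the box - until the lid stands clearly open, a good 5 mm at the lip. Keep the box standing on the bench, leave the glue bottle, wax jar and mallet where they are, and finish with the bar lying flat on the bench, clear of the box.

Things in the scene. Friction and masses are not known exactly. Their poses are not given: they have to be found in the camera images.
- riser: Low bench riser, fixed: three dark wooden slats 800 mm wide (its y), 200 mm deep (its x) on a 22 mm side board at each end (its y = -385, +385 mm); open in front, behind and below. Slats from 170 to 188 mm above the bench. Origin on the bench under its middle; its x points away from the robot: front edge at its x = -100 mm. Jars on top are for show.
- box_mid (a point): Loose pine box, 0.6 to 1.0 kg, at first wholly under the riser. Point: middle of its body, 57.5 mm up. Body 110 mm along its x, 90 along its y, 115 high, straight walls, plain on all sides below 81 mm. Its front, with lip and cleat, is its -x side and at first faces the robot's right (world -y, within 20 degrees); its -y side is then the far side, away from the robot.
- box_lip (a point): Middle of the lower front edge of the box's lid (the lip), 67 mm in -x from the box's centre, 115 mm above the bench when shut; box axes. The lid is a board 12 mm thick lying on the box (top 127 mm above the bench), jutting 12 mm past the front wall over the whole 90 mm width. It moves with the lid.
- box_cleat (a point): Middle of the outer top edge of the box's dark wooden hand cleat, 109 mm above the bench, 85 mm in -x from the box's centre; box axes. The cleat runs across the 90 mm front, 28 mm high, jutting 30 mm from the wall, top flat: a slot 6 mm high and 12 mm deep lies between it and the lip, and the outer 18 mm of its top is open from above. Fulcrum for the bar.
- lid (a joint): Angle of the box's lid in rad: 0 shut, growing as it opens. Hinged along the top of the box's back (+x) wall, 110 mm behind the front wall: 0.04 rad lifts the lip about 5 mm. The hinge is stiff (friction 0.75 N m, some 7 N upwards at the lip) and the lid stays where it is left.
- bar_mid (a point): Hook bar, loose flat steel, 0.25 kg, lying flat, 280 mm long. Point: middle of its length and thickness, 4 mm above the bench; z up. Blue shaft 12 mm wide, 8 mm thick along its x from -88 to +140 mm; balance point near x = +35 mm. At first the hook end (+x) points roughly away from the robot and the hook leg (+y) to the robot's left.
- bar_hook (a point): Middle of the inner face of the bar's hook leg: x = +128, y = +48 mm from the bar's middle; bar axes. The leg is 12 mm wide, 8 mm thick, at x = +128 to +140 mm, square to the shaft, its end at y = +90 mm.
- bar_tip (a point): Blunt tip of the bar's bare-steel lever blade: x = -140 mm from the bar's middle; bar axes. The blade is flat, 16 mm wide, 4 mm thick (2 mm either side of the bar's middle plane), 52 mm long from the tip to the shaft.
- glue_mid (a point): White glue bottle, 58 mm across, 130 mm tall, standing under the riser to the right of the box; point half-way up.
- wax_mid (a point): Green wax jar with a brass lid, 72 mm across, 60 mm tall, standing under the riser to the left of the box; point half-way up.
- mallet_mid (a point): Wooden mallet lying on the bench at the left: head 75 x 120 x 55 mm centred at its x = +100 mm, handle along x from -145 mm to the head; point half-way up its thickness.
There are look-alikes about, which are no part of the job. Leave any turquoise or yellow look-alike of the part that bears box_mid alone.

How it is judged:
By the outcome, as a careful person would: the job done as asked, in the order asked, and still so for the second after the job is handed in, with the robot touching nothing.
It also fails if it takes over 72 s, if anything falls off the work surface, if the arm or the gripper's body presses on something with over 40 N, if the wrist force passes 120 N, or if a joint passes its speed limit or range.

ROBOT

A 7-joint arm with a two-finger parallel gripper is mounted at the origin on the work surface. World frame = base frame: x ahead of the robot, y to its left, z up, the work surface at z = 0. Lengths are in m, angles in rad, forces in N, time in s.
With the tool pointing down it reaches from about 0.425 to 0.925 m from the base axis. Payload 6.8 kg.
Tool frame: the origin (TCP) lies on the centre line of the jaws, within the pads' length; the fingertips stand 17 mm ahead of it and the grasp point (between the pads) lies 2 mm behind it; z points along the fingers, x is the direction in which the jaws open and shut, and the axes are right-handed (so a half turn about z gives the same grasp; the last joint's range is limited). The gripper opens to 85 mm and grips with 20 to 120 N. Pads are 22 mm wide; open, the fingers measure 114 mm over their backs; the gripper's body (76 mm by 85 mm) begins 54 mm behind the grasp point. The pads swing forward as they close: fully open they stand 13 mm farther back than shut.
Start: joints at [-1.299, 0.477, 0.022, 1.555, -0.011, 1.109, -0.083], TCP at [0.25, 0.627, 0.248] pointing down, gripper open.
Joint ranges: [-2.96, 2.96], [-0.34, 2.1], [-1.41, 1.46], [0.24, 2.44], [-1.37, 4.51], [0.17, 1.92], [-2.96, 2.96]. Speed limits (rad/s): [2.39, 2.39, 3.14, 3.14, 3.14, 3.14, 3.14].

INTERFACE

Orientations are given as a rotation vector (axis times angle).
In Python, from bench import r gives the robot as it stands.
- The arm moves only by the tool arm_command, never from a script. Its argument "increments" is a list of rows, each a list of 3 entries, a list of its own where there are three numbers: the shift along the world's x, y, z in m, then the turn, a rotation vector about the world's x, y, z in rad, then the opening in per cent of the stroke, from 0 (shut) to 100 (fully open). A call has 1 to 10 rows; each row is the pose to reach, as a shift and turn from the pose commanded when the call began; what a row does not reach only later rows make up. A row lasts 1/10 s, in which the tool goes at most 50 mm and 8.59 degrees, less where a joint would pass 70% of its speed; a pose out of reach is approached as far as the arm can. A call with a gripper value outside its range is refused whole. The fingers move at their own pace and stop on an object; "newtons" is the grip in N (left out, the last holds). Time passes only in rows, so rows that repeat a pose let the fingers close. It gives the time, the measured TCP pose, the force and the opening at its end, in the units of the state.
- r.get_obs(): the state, without advancing time (a new reading comes with each control period).
- r.grab_frame(name): name is "scene" or "top"; returns the picture (384x512x3 uint8, blue, green, red); there is no depth.
- r.camera_model(name): a dict with "camera_matrix" (3x3 intrinsics, pixels), "D" ([k1, k2, p1, p2, k3] as OpenCV has them; the pictures are not rectified), "camera_from_world" (4x4, takes a point from world to camera coordinates). Camera axes: x right, y down, z forward; pixel columns grow to the right and rows downward; lengths in m; the calibration is good to about 2 mm. A picture is of the moment at which its call begins. camera_model takes no time and is no camera call.
- r.hand_in(): hands the job in, once; it reports no verdict.
The state is a dict: "clock": time; "joints": joint angles; "qvel": joint speeds; "tau": joint torques, N m; "tcp_pos": TCP position; "orientation": TCP orientation; "contact_force": force on the tool from outside, world axes, zero at the start; "moment": the same for the moment, N m; "grip_width": finger opening in m.
Only numpy, scipy, OpenCV 4.12 (cv2) and the standard library are available. Lean on these libraries where they do the work, as an engineer would, in place of code of your own. Each camera call takes 0.05 s, during which the arm holds its last target. There are 200 camera calls.

## Working session

There is one attempt and no reset: what is moved stays moved. The work goes in short steps, Python scripts to look and compute and a tool call to move; the robot and the scene stay as the last step left them, time stands still between calls to the robot, and variables do not carry over. Pictures are saved under pics/ and viewed, about 8 in all and at most 12, crops included, and the job is handed in when it is done.

Besides the shell and the picture viewer there is one more tool, called after "Request:" as name([rows], argument=value, ...), one row to a line, values as JSON. arm_command: Moves the arm, as the interface text tells. Its arguments: {"type":"object","properties":{"increments":{"type":"array","items":{"type":"array"}},"newtons":{"type":"number"}},"required":["increments"]}

```bash
mkdir -p pics
python3 - <<'E'
from bench import r
import cv2,numpy as np
o=r.get_obs();print({k:np.round(v,3).tolist() for k,v in o.items()})
for n in("scene","top"):
    im=r.grab_frame(n);cv2.imwrite(f"pics/{n}0.png",im)
    m=r.camera_model(n);print(n,np.round(m["camera_matrix"],1).tolist(),np.round(m["D"],3).tolist(),np.round(m["camera_from_world"],3).tolist())
a=cv2.imread("pics/scene0.png");b=cv2.imread("pics/top0.png")
cv2.imwrite("pics/both0.png",cv2.resize(np.vstack([a,b]),(0,0),fx=.78,fy=.78))
E
```

```text
{'clock': 0.0, 'joints': [-1.299, 0.478, 0.022, 1.556, -0.012, 1.109, -0.083], 'qvel': [0.0, -0.002, -0.0, -0.0, -0.002, -0.001, 0.001], 'tau': [-0.002, -59.644, 1.607, -28.12, 0.012, 0.009, 0.0], 'tcp_pos': [0.25, 0.626, 0.247], 'orientation': [2.6, 1.762, -0.002], 'contact_force': [0.199, -0.045, 0.155], 'moment': [0.007, -0.054, 0.034], 'grip_width': 0.085}
scene [[450.2, 0.0, 251.5], [0.0, 450.2, 196.6], [0.0, 0.0, 1.0]] [-0.146, 0.0, 0.0, 0.0, 0.0] [[1.0, -0.018, -0.003, -0.524], [-0.018, -0.9, -0.436, 0.155], [0.005, 0.436, -0.9, 1.376], [0.0, 0.0, 0.0, 1.0]]
top [[429.9, 0.0, 251.8], [0.0, 429.9, 196.2], [0.0, 0.0, 1.0]] [-0.014, 0.0, 0.0, 0.0, 0.0] [[0.01, -1.0, 0.008, 0.098], [-0.998, -0.01, -0.058, 0.55], [0.058, -0.007, -0.998, 1.362], [0.0, 0.0, 0.0, 1.0]]
```

View pics/scene0.png

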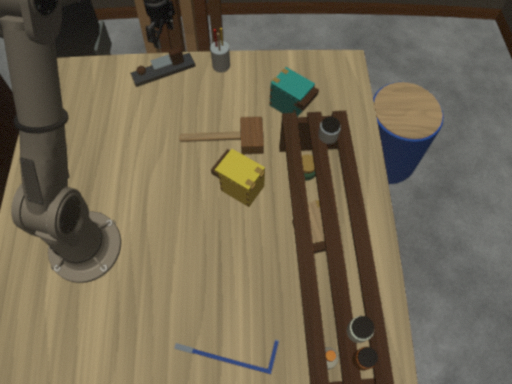

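View pics/top0.png

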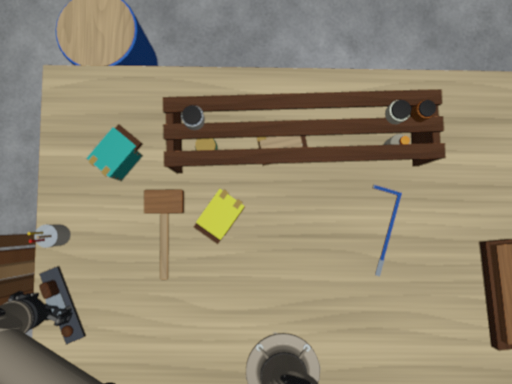

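The candidates for the box, with top-view pixels, are turquoise (114,152), yellow (220,215) and pine under the riser (283,148). Pine fits because it is under the riser and uncoloured. The bar is the blue L, with its tip at (380,270), corner at (399,195) and leg end at (375,187). I'll confirm these in a crop and measure.

```bash
cat > h.py <<'E'
import cv2,numpy as np
from bench import r
def cast(n,px,z):
    m=r.camera_model(n);K=np.array(m["camera_matrix"]);D=np.array(m["D"]);T=np.array(m["camera_from_world"])
    p=cv2.undistortPoints(np.array(px,float).reshape(-1,1,2),K,D)[:,0]
    d=np.c_[p,np.ones(len(p))]@T[:3,:3];c=-T[:3,:3].T@T[:3,3]
    return c+d*((np.asarray(z)-c[2])/d[:,2])[:,None]
def proj(n,P):
    m=r.camera_model(n);T=np.array(m["camera_from_world"])
    return cv2.projectPoints(np.array(P,float).reshape(-1,1,3),cv2.Rodrigues(T[:3,:3])[0],T[:3,3],np.array(m["camera_matrix"]),np.array(m["D"]))[0][:,0]
def crop(im,u0,v0,u1,v1,f):return cv2.resize(im[v0:v1,u0:u1],None,fx=f,fy=f,interpolation=cv2.INTER_CUBIC)
def bluebar(im,n):
    h=cv2.cvtColor(im,cv2.COLOR_BGR2HSV)
    return cv2.inRange(h,(100,110,60),(125,255,255))
E
python3 - <<'E'
from h import *
a=cv2.imread("pics/scene0.png");b=cv2.imread("pics/top0.png")
A=crop(a,265,130,405,380,2.3);B=crop(b,160,85,450,285,2.7)
cv2.imwrite("pics/c1.png",B);cv2.imwrite("pics/c2.png",crop(a,265,100,405,270,3.5))
for n,im in(("top",b),("scene",a)):
    mk=bluebar(im,n);
    nl,lab,st,ce=cv2.connectedComponentsWithStats(mk)
    for i in range(1,nl):
        if st[i,4]>60:
            print(n,st[i].tolist(),ce[i].round(1)); ys,xs=np.where(lab==i); P=np.c_[xs,ys]
            print(' minrow',P[ys.argmin()],'maxrow',P[ys.argmax()],'minc',P[xs.argmin()],'maxc',P[xs.argmax()])
            if n=="top" and st[i,0]>300: 
              w=cast(n,P,.008)
              # shaft pixels: those with x less than 0.5ish
              print(w.min(0),w.max(0))
E
```

```text
top [111, 3, 46, 62, 889] [138.1  49.1]
 minrow [126   3] maxrow [111  64] minc [111  64] maxc [156  59]
top [375, 186, 26, 74, 249] [389.4 217.1]
 minrow [375 186] maxrow [381 259] minc [375 186] maxc [400 193]
[ 0.35197363 -0.37652177  0.008     ] [ 0.58672533 -0.29532763  0.008     ]
scene [378, 122, 63, 61, 1480] [402.  153.3]
 minrow [378 122] maxrow [390 182] minc [378 122] maxc [440 127]
scene [193, 342, 84, 31, 270] [241.3 359.8]
 minrow [275 342] maxrow [267 372] minc [193 350] maxc [276 342]
```

View pics/c1.png

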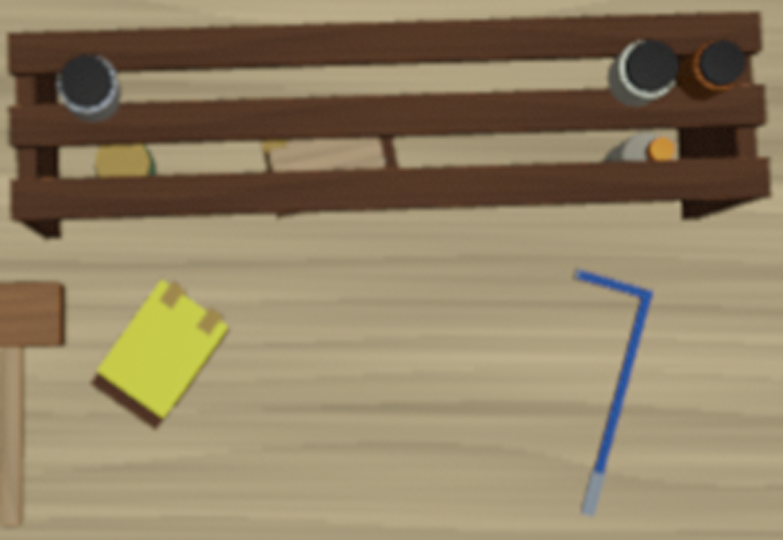

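View pics/c2.png

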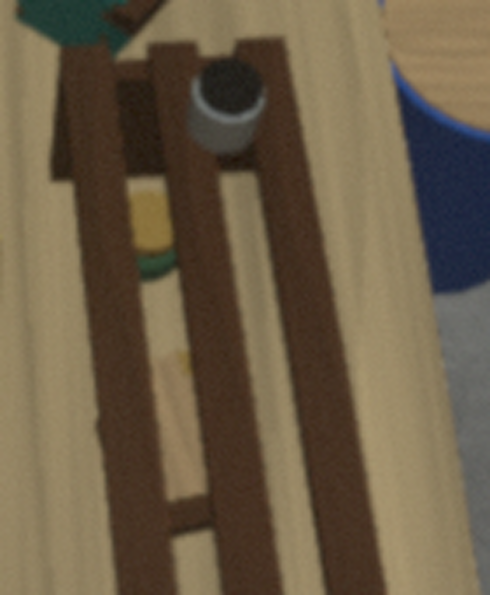

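The crops confirm the target: a pine lid with hinge marks at the left (top px ~259,141), and the dark cleat at the right (top px ~307,147, scene px ~318,247). Next I'll compute the poses.

Run:
```python
from h import *
np.set_printoptions(precision=4,suppress=True)
f=2.7
T=lambda *c:[(160+x/f-.5+.5/f,85+y/f-.5+.5/f) for x,y in c]
S=lambda *c:[(265+x/3.5,100+y/3.5) for x,y in c]
for n in("top","scene"):
    M=np.array(r.camera_model(n)["camera_from_world"]);print("cam",n,-M[:3,:3].T@M[:3,3])
print("riser front top edge",cast("top",T((14,218),(769,197)),.188).round(4).tolist())
print("riser back top edge",cast("top",T((9,35),(760,12)),.188).round(4).tolist())
print("lid back",cast("top",T((264,145),(271,175)),.127))
print("lid front",cast("top",T((380,140),(386,167)),.127))
print("cleat outer",cast("top",T((391,137),(398,166)),.109))
print("cleat outer scene",cast("scene",S((168,535),(215,527)),.109))
print("lid back scene",cast("scene",S((155,357),(188,349)),.127))
print("dark top",cast("top",T((280,214)),0),cast("top",T((280,214)),.115),"scene",cast("scene",S((99,425)),0),cast("scene",S((99,425)),.115))
b=cv2.imread("pics/top0.png")
mk=bluebar(b,"top");mk[:,:300]=0
ys,xs=np.where(mk>0);P=np.c_[xs,ys].astype(np.float32)
sh=P[ys>200];leg=P[(xs<394)&(ys<200)]
ws=cast("top",sh,.008);vx,vy,x0,y0=cv2.fitLine(ws[:,:2].astype(np.float32),cv2.DIST_HUBER,0,.01,.01).ravel()
if vx<0:vx,vy=-vx,-vy
d=np.array([vx,vy]);c=np.array([x0,y0])
wa=cast("top",P,.008)[:,:2];s=(wa-c)@d;l=(wa-c)@np.array([-vy,vx])
print("bar yaw",np.degrees(np.arctan2(vy,vx)),"s range",s.min(),s.max(),"lat",l.min(),l.max())
tip=cast("top",T((587,516)),.004)[0,:2];print("tip",tip,(tip-c)@d)
print("mid by end",c+d*(s.max()-.14),"mid by start",c+d*(s.min()+.088))
```

```text
cam top [0.4685 0.1128 1.3908]
cam scene [ 0.5193 -0.4697  1.305 ]
riser front top edge [[0.623, 0.3498, 0.188], [0.6541, -0.4409, 0.188]]
riser back top edge [[0.8166, 0.3594, 0.188], [0.8518, -0.4349, 0.188]]
lid back [[0.7146 0.0889 0.127 ]
 [0.6814 0.0809 0.127 ]]
lid front [[ 0.7216 -0.0388  0.127 ]
 [ 0.6917 -0.0455  0.127 ]]
cleat outer [[ 0.7288 -0.0532  0.109 ]
 [ 0.6962 -0.0611  0.109 ]]
cleat outer scene [[ 0.6952 -0.0689  0.109 ]
 [ 0.7336 -0.0631  0.109 ]]
lid back scene [[0.6935 0.0798 0.127 ]
 [0.7215 0.0866 0.127 ]]
dark top [[0.6555 0.0665 0.    ]] [[0.64   0.0703 0.115 ]] scene [[0.6569 0.0727 0.    ]] [[0.6447 0.0249 0.115 ]]
bar yaw -15.7130165 s range -0.09687253673897776 0.12655475965077662 lat -0.0049514407838316225 0.0820400482861026
tip [ 0.2979 -0.3015] -0.15204732303427124
mid by end [ 0.4319 -0.337 ] mid by start [ 0.4363 -0.3383]
```

Findings, in world coordinates:
- **Box:** centre ≈ (0.712, 0.026), front pointing along (0.217, −0.976). Its near-back bottom corner agrees in both views.
- **Bar:** middle ≈ (0.434, −0.338), yaw −15.7°.
- **Riser:** front edge x ≈ 0.637.

I'll move round the base to the bar now.

Request:
arm_command([
  [[0.22,-0.28,0],[0,0,0],100],
  [[0.22,-0.28,0],[0,0,0],100],
  [[0.22,-0.28,0],[0,0,0],100],
  [[0.22,-0.28,0],[0,0,0],100],
  [[0.22,-0.28,0],[0,0,0],100],
  [[0.22,-0.28,0],[0,0,0],100],
  [[0.22,-0.28,0],[0,0,0],100],
  [[0.22,-0.28,0],[0,0,0],100],
  [[0.25,-0.38,0],[0,0,0],100],
  [[0.25,-0.38,0],[0,0,0],100],
], newtons=100)

```text
clock: 1.1
tcp_pos: [0.4987, 0.251, 0.2478]
orientation: [-2.598, -1.766, 0.001]
contact_force: [0.5, 0.0, 0.1]
grip_width: 0.0852
```

Request:
arm_command([
  [[0,-0.27,0],[0,0,0.1],70],
  [[0,-0.27,0],[0,0,0.1],70],
  [[0,-0.27,0],[0,0,0.1],70],
  [[0,-0.27,0],[0,0,0.1],70],
  [[0,-0.27,0],[0,0,0.1],70],
  [[0,-0.27,0],[0,0,0.1],70],
  [[-0.13,-0.56,-0.1],[0,0,0.1],50],
  [[-0.13,-0.56,-0.1],[0,0,0.1],50],
  [[-0.13,-0.56,-0.1],[0,0,0.1],50],
  [[-0.13,-0.56,-0.1],[0,0,0.1],50],
])

```text
clock: 2.1
tcp_pos: [0.42, -0.194, 0.1878]
orientation: [2.509, 1.891, 0.001]
contact_force: [0.7, -0.4, 0.2]
grip_width: 0.0429
```

Request:
arm_command([
  [[-0.058,-0.123,-0.1],[0,0,0.005],50],
  [[-0.058,-0.123,-0.1],[0,0,0.005],50],
  [[-0.058,-0.123,-0.1],[0,0,0.005],50],
  [[-0.058,-0.123,-0.1],[0,0,0.005],50],
  [[-0.058,-0.123,-0.1],[0,0,0.005],50],
  [[-0.058,-0.123,-0.1],[0,0,0.005],50],
])

```text
clock: 2.7
tcp_pos: [0.3632, -0.3155, 0.0882]
orientation: [-2.504, -1.895, -0.0]
contact_force: [-0.1, 0.8, 1.0]
grip_width: 0.043
```

Run:
```python
from h import *
np.set_printoptions(precision=4,suppress=True)
o=r.get_obs();print(o["tcp_pos"],o["orientation"],o["joints"])
im=r.grab_frame("scene");cv2.imwrite("pics/s1.png",im)
t=r.grab_frame("top");cv2.imwrite("pics/t1.png",t)
cv2.imwrite("pics/v1.png",np.hstack([crop(im,140,290,340,384,2),crop(t,340,160,420,300,2)[:188]]) if 0 else crop(im,150,280,310,384,4))
```

```text
[ 0.3632 -0.3155  0.0882] [-2.5044 -1.8954 -0.0001] [ 0.2665  0.4197  0.3897  2.1624 -0.2756  0.6064  2.1495]
```

Request:
arm_command([
  [[-0.001,-0.001,-0.035],[0,0,0],50],
  [[-0.001,-0.001,-0.055],[0,0,0],50],
  [[-0.001,-0.001,-0.068],[0,0,0],50],
  [[-0.001,-0.001,-0.068],[0,0,0],50],
])

```text
clock: 3.2
tcp_pos: [0.3622, -0.3157, 0.0196]
orientation: [-2.502, -1.897, 0.0]
contact_force: [-0.4, 0.1, 0.3]
grip_width: 0.0427
```

Request:
arm_command([
  [[0,0,0],[0,0,0],0],
  [[0,0,0],[0,0,0],0],
  [[0,0,0],[0,0,0],0],
  [[0,0,0],[0,0,0],0],
  [[0,0,0],[0,0,0],0],
  [[0,0,0],[0,0,0],0],
  [[0,0,0],[0,0,0],0],
])

```text
clock: 3.9
tcp_pos: [0.3627, -0.3174, 0.0216]
orientation: [2.504, 1.895, 0.002]
contact_force: [-0.2, 0.6, 6.7]
grip_width: 0.008
```

Run:
```python
from h import *
o=r.get_obs();print(o["grip_width"],o["tcp_pos"])
im=r.grab_frame("scene");t=r.grab_frame("top")
A=crop(im,150,280,310,384,2.4);B=crop(t,340,160,420,300,2.4)
h=max(len(A),len(B));pad=lambda x:cv2.copyMakeBorder(x,0,h-len(x),0,0,0)
cv2.imwrite("pics/v1.png",np.hstack([pad(A),pad(B)]))
```

```text
0.008021939098995994 [ 0.36272194 -0.31743249  0.02160439]
```

View pics/v1.png

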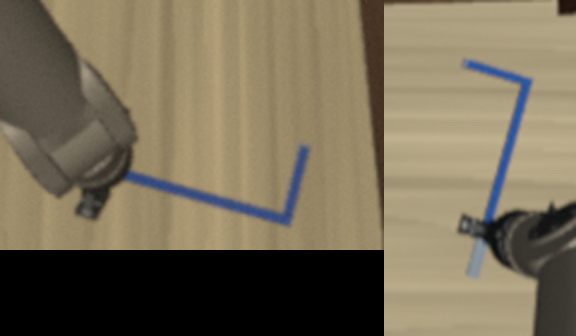

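The view shows the bar still flat and in place between the fingers, about 7 cm from the tip. I'll lift and shift a little, then check the hold.

Request:
arm_command([
  [[0,0,0.02],[0,0,0],0],
  [[0,0,0.04],[0,0,0],0],
  [[0.03,0.0,0.05],[0,0,0.1],0],
  [[0.06,0.0,0.05],[0,0,0.2],0],
  [[0.08,0.0,0.05],[0,0,0.3],0],
  [[0.08,0.0,0.05],[0,0,0.4],0],
  [[0.08,0.0,0.05],[0,0,0.492],0],
  [[0.08,0.0,0.05],[0,0,0.492],0],
])

```text
clock: 4.8
tcp_pos: [0.4417, -0.3168, 0.0706]
orientation: [-1.966, -2.45, -0.0]
contact_force: [-0.4, -0.3, -1.9]
grip_width: 0.0072
```

```bash
cat >> h.py <<'E'
def barfit(z=.008,name="top",lo=-.088,hi=.14,save=None):
    b=r.grab_frame(name)
    if save:cv2.imwrite(save,b)
    mk=bluebar(b,name)
    if name=="top":mk[:120,:170]=0
    else:mk[:200,370:]=0
    mk=cv2.morphologyEx(mk,cv2.MORPH_OPEN,np.ones((2,2)))
    ys,xs=np.where(mk>0);P=np.c_[xs,ys]
    return P,cast(name,P,z)[:,:2]
E
python3 - <<'E'
from h import *
np.set_printoptions(precision=4,suppress=True)
o=r.get_obs();print(o["grip_width"],o["tcp_pos"],o["orientation"],o["contact_force"],o["moment"])
im=r.grab_frame("scene")
P,w=barfit(.06)
print(len(P),P.min(0),P.max(0),w.min(0),w.max(0))
mk=bluebar(im,"scene");mk[:200]=0;print(cv2.boundingRect(mk))
# extreme points both views -> triangulate hook corner
ys,xs=np.where(mk>0);Q=np.c_[xs,ys]
cs=Q[(Q@[1,1]).argmax()];ct=P[(P@[1,-1]).argmax()]
le_t=P[(P@[-1,-1]).argmin()] if 0 else P[(P@[-1,-1.5]).argmax()]
le_s=Q[(Q@[1,-1.5]).argmax()]
def tri(a,b):
    p0,p1=cast("top",[a],0)[0],cast("top",[a],.3)[0];q0,q1=cast("scene",[b],0)[0],cast("scene",[b],.3)[0]
    A=np.c_[p1-p0,-(q1-q0)];s=np.linalg.lstsq(A,q0-p0,rcond=None)[0]
    return p0+(p1-p0)*s[0],q0+(q1-q0)*s[1]
print("corner",ct,cs,tri(ct,cs));print("legend",le_t,le_s,tri(le_t,le_s))
E
```

```text
0.007205850298677119 [ 0.4417 -0.3168  0.0706] [-1.9662 -2.4499 -0.0001] [-0.3614 -0.3331 -1.9107] [-0.174   0.2668 -0.0325]
245 [346 167] [387 230] [ 0.4458 -0.3166] [ 0.6417 -0.1895]
(235, 302, 65, 45)
corner [372 167] [299 331] (array([ 0.6432, -0.2744,  0.0483]), array([ 0.6497, -0.274 ,  0.049 ]))
legend [346 172] [291 302] (array([ 0.6266, -0.1925,  0.0466]), array([ 0.6319, -0.1922,  0.0471]))
```

The bar is held level with its leg flat, and its yaw matches. Next I'll tilt the hand back 12° to raise the hook slightly and clear the riser, then line up.

Request:
arm_command([
  [[0.01,0.04,0],[0,0,0],0],
  [[0.02,0.08,0],[0,0,0],0],
  [[0.02,0.105,0],[0.023,-0.1,0],0],
  [[0.02,0.105,-0.015],[0.046,-0.205,0],0],
  [[0.02,0.105,-0.03],[0.046,-0.205,0],0],
  [[0.02,0.105,-0.03],[0.046,-0.205,0],0],
])

```text
clock: 5.5
tcp_pos: [0.4596, -0.2121, 0.039]
orientation: [1.887, 2.338, 0.246]
contact_force: [0.5, -0.6, -2.9]
grip_width: 0.0073
```

```bash
cat >> h.py <<'E'
def tri(a,b):
    p0,p1=cast("top",[a],0)[0],cast("top",[a],.3)[0];q0,q1=cast("scene",[b],0)[0],cast("scene",[b],.3)[0]
    A=np.c_[p1-p0,-(q1-q0)];s=np.linalg.lstsq(A,q0-p0,rcond=None)[0]
    return (p0+(p1-p0)*s[0]+q0+(q1-q0)*s[1])/2,np.linalg.norm(p0+(p1-p0)*s[0]-q0-(q1-q0)*s[1])
E
python3 - <<'E'
from h import *
np.set_printoptions(precision=4,suppress=True)
o=r.get_obs();print(o["grip_width"],o["tcp_pos"],o["orientation"],o["contact_force"],o["moment"])
P,w=barfit(.06);Q,w2=barfit(.06,"scene")
cs=Q[(Q@[1,1]).argmax()];ct=P[(P@[1,-1]).argmax()]
le_t=P[(P@[-1,-1.5]).argmax()];le_s=Q[(Q@[1,-1.5]).argmax()]
print("corner",ct,cs,tri(ct,cs));print("legend",le_t,le_s,tri(le_t,le_s))
E
```

```text
0.007269924777531311 [ 0.4596 -0.2121  0.039 ] [1.8866 2.3382 0.2464] [ 0.5092 -0.6247 -2.8899] [-0.1481  0.6416  0.0491]
corner [341 163] [301 295] (array([ 0.6571, -0.175 ,  0.0547]), np.float64(0.006519509866334675))
legend [316 163] [298 266] (array([ 0.6531, -0.0942,  0.0692]), np.float64(0.00432016868223485))
```

Request:
arm_command([
  [[0.05,-0.01,0],[0,0,0],0],
  [[0.1,-0.01,0],[0,0,0],0],
  [[0.14,-0.01,0],[0,0,0],0],
  [[0.154,-0.01,0],[0,0,0],0],
  [[0.154,0.02,0],[0,0,0],0],
  [[0.152,0.05,0],[0,0,0],0],
  [[0.15,0.08,0],[0,0,0],0],
  [[0.147,0.11,0],[0,0,0],0],
  [[0.144,0.14,0],[0,0,0],0],
  [[0.144,0.14,0],[0,0,0],0],
])

```text
clock: 6.6
tcp_pos: [0.6065, -0.0644, 0.0409]
orientation: [1.87, 2.35, 0.251]
contact_force: [-0.2, 0.7, -3.5]
grip_width: 0.007
```

Run:
```python
from h import *
np.set_printoptions(precision=4,suppress=True)
o=r.get_obs();print(o["grip_width"],o["tcp_pos"],o["orientation"],o["contact_force"],o["moment"])
a=r.grab_frame("scene");b=r.grab_frame("top")
A=crop(a,230,150,400,310,2.3);B=crop(b,230,80,350,230,2.4)
h=max(len(A),len(B));pad=lambda x:cv2.copyMakeBorder(x,0,h-len(x),0,0,0)
cv2.imwrite("pics/v2.png",np.hstack([pad(A),pad(B)]))
```

```text
0.007022978189364444 [ 0.6065 -0.0644  0.0409] [1.8705 2.3496 0.2514] [-0.2191  0.6944 -3.4856] [-0.1338  0.6489  0.0012]
```

View pics/v2.png

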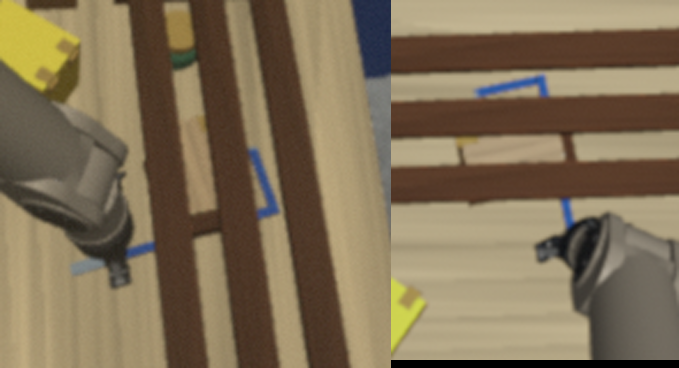

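The view shows the leg behind the box, with scene leg px spanning ~(340..350,187..203) and top ~(430..458,112..120), and the shaft running under the cleat. I'll start pulling along the bar axis.

Request:
arm_command([
  [[-0.015,-0.003,0],[0,0,0],0],
  [[-0.029,-0.006,0],[0,0,0],0],
  [[-0.039,-0.009,0],[0,0,0],0],
  [[-0.049,-0.011,0],[0,0,0],0],
  [[-0.059,-0.013,0],[0,0,0],0],
  [[-0.068,-0.015,0],[0,0,0],0],
  [[-0.078,-0.017,0],[0,0,0],0],
  [[-0.088,-0.02,0],[0,0,0],0],
  [[-0.088,-0.02,0],[0,0,0],0],
])

```text
clock: 7.6
tcp_pos: [0.5183, -0.0933, 0.041]
orientation: [1.881, 2.335, 0.248]
contact_force: [0.7, -0.6, -1.5]
grip_width: 0.0073
```

Run:
```python
from h import *
np.set_printoptions(precision=4,suppress=True)
o=r.get_obs();print(o["grip_width"],o["tcp_pos"],o["orientation"],o["contact_force"],o["moment"],o["joints"])
b=r.grab_frame("top");a=r.grab_frame("scene");cv2.imwrite("pics/t3.png",b);cv2.imwrite("pics/s3.png",a)
```

```text
0.007276510001995277 [ 0.5183 -0.0933  0.041 ] [1.8811 2.335  0.2481] [ 0.6612 -0.6138 -1.5487] [-0.223   0.298  -0.3395] [ 0.0201  0.4856  0.094   2.2001 -0.4073  0.2771  2.2665]
```

Request:
arm_command([
  [[-0.005,-0.001,0],[-0.023,0.103,0],0],
  [[-0.01,-0.002,-0.006],[-0.046,0.205,0],0],
  [[-0.02,-0.004,-0.006],[-0.046,0.205,0],0],
  [[-0.03,-0.007,-0.006],[-0.046,0.205,0],0],
  [[-0.04,-0.009,-0.006],[-0.046,0.205,0],0],
  [[-0.05,-0.011,-0.006],[-0.046,0.205,0],0],
  [[-0.06,-0.013,-0.006],[-0.046,0.205,0],0],
  [[-0.07,-0.016,-0.006],[-0.046,0.205,0],0],
  [[-0.078,-0.018,-0.006],[-0.046,0.205,0],0],
  [[-0.078,-0.018,-0.006],[-0.046,0.205,0],0],
])

```text
clock: 8.7
tcp_pos: [0.4393, -0.1104, 0.0344]
orientation: [-1.969, -2.448, 0.0]
contact_force: [1.9, -0.5, -2.1]
grip_width: 0.0071
```

Run:
```python
from h import *
np.set_printoptions(precision=4,suppress=True)
o=r.get_obs();print(o["grip_width"],o["tcp_pos"],o["orientation"],o["contact_force"],o["moment"],o["joints"])
b=r.grab_frame("top");a=r.grab_frame("scene");cv2.imwrite("pics/t4.png",b);cv2.imwrite("pics/s4.png",a)
A=crop(a,230,150,370,330,2.4);B=crop(b,210,80,350,270,2.4)
h=max(len(A),len(B));pad=lambda x:cv2.copyMakeBorder(x,0,h-len(x),0,0,0)
cv2.imwrite("pics/v3.png",np.hstack([pad(A),pad(B)]))
```

```text
0.007103478457422165 [ 0.4393 -0.1104  0.0344] [-1.969  -2.4479  0.0002] [ 1.8546 -0.4973 -2.0577] [-0.0321 -0.3268 -0.2362] [-0.1192  0.4852  0.2759  2.2413 -0.2974  0.4482  2.1825]
```

View pics/v3.png

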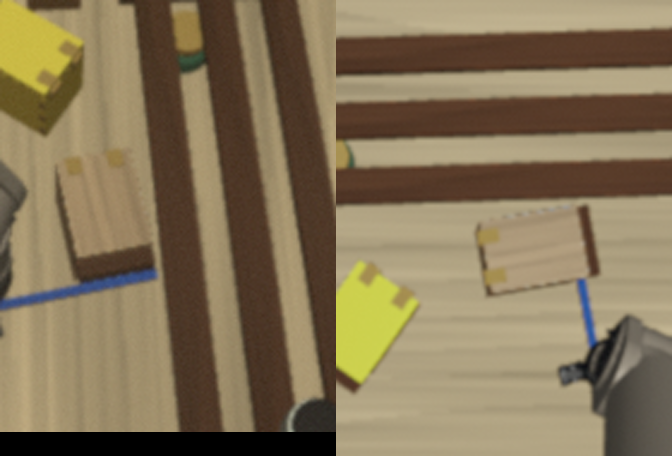

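The box is out; its lid corners in the crop are ~(477,226), (580,208), (592,280), (487,295). I'll compute its pose and the clearance to the riser.

Run:
```python
from h import *
np.set_printoptions(precision=4,suppress=True)
f=2.4;o=336
T=lambda *c:[(210+(x-o)/f,80+y/f) for x,y in c]
S=lambda *c:[(230+x/f,150+y/f) for x,y in c]
L=cast("top",T((475,226),(580,208),(591,279),(487,296)),.127);C=cast("top",T((588,204),(600,275)),.109)
print("lid top",L,"\ncleat",C)
L2=cast("scene",S((56,165),(130,148),(152,243),(76,268)),.127);C2=cast("scene",S((83,280),(154,262)),.109)
print("lid scene",L2,"\ncleat",C2)
print("riser edge",cast("top",T((336,203),(672,188)),.188))
```

```text
lid top [[ 0.6081  0.0571  0.127 ]
 [ 0.6319 -0.0724  0.127 ]
 [ 0.5443 -0.0861  0.127 ]
 [ 0.522   0.0417  0.127 ]] 
cleat [[ 0.6394 -0.085   0.109 ]
 [ 0.5505 -0.1001  0.109 ]]
lid scene [[ 0.5304  0.0305  0.127 ]
 [ 0.6191  0.0507  0.127 ]
 [ 0.6386 -0.069   0.127 ]
 [ 0.5505 -0.097   0.127 ]] 
cleat [[ 0.5586 -0.1059  0.109 ]
 [ 0.6414 -0.0861  0.109 ]]
riser edge [[ 0.6267  0.223   0.188 ]
 [ 0.6489 -0.1719  0.188 ]]
```

The box is only about 4 mm clear of the riser, and levering needs more room. I'll lay the bar down, regrip about 5 cm nearer the hook, and pull on.

Request:
arm_command([
  [[0,0,-0.007],[0,0,0],0],
  [[0,0,-0.0125],[0,0,0],0],
  [[0,0,-0.0125],[0,0,0],35],
  [[0,0,-0.0125],[0,0,0],35],
  [[0,0,-0.0125],[0,0,0],35],
  [[0,0,0.02],[0,0,0],35],
  [[0.05,0.011,0.02],[0,0,0],35],
  [[0.05,0.011,0.02],[0,0,0],35],
  [[0.05,0.011,-0.005],[0,0,0],35],
  [[0.05,0.011,-0.0125],[0,0,0],35],
])

```text
clock: 9.8
tcp_pos: [0.4889, -0.0984, 0.0201]
orientation: [-1.965, -2.448, 0.002]
contact_force: [-0.6, -0.6, 0.3]
grip_width: 0.0299
```

Request:
arm_command([
  [[0,0,0],[0,0,0],0],
  [[0,0,0],[0,0,0],0],
  [[0,0,0],[0,0,0],0],
  [[0,0,0],[0,0,0],0],
  [[0,0,0],[0,0,0],0],
  [[0,0,0.004],[0,0,0],0],
])

```text
clock: 10.4
tcp_pos: [0.4897, -0.0989, 0.0258]
orientation: [-1.967, -2.449, 0.0]
contact_force: [0.5, 0.5, -2.4]
grip_width: 0.0074
```

Request:
arm_command([
  [[-0.01,-0.002,0],[0,0,0],0],
  [[-0.02,-0.004,0],[0,0,0],0],
  [[-0.029,-0.006,0],[0,0,0],0],
  [[-0.039,-0.009,0],[0,0,0],0],
  [[-0.049,-0.011,0],[0,0,0],0],
  [[-0.056,-0.012,0],[0,0,0],0],
  [[-0.056,-0.012,0],[0,0,0],0],
])

```text
clock: 11.1
tcp_pos: [0.4321, -0.1114, 0.0257]
orientation: [-1.968, -2.447, 0.002]
contact_force: [1.8, -0.7, -2.4]
grip_width: 0.0074
```

The pull is done. Now I'll free the hook by moving it back off the box and then to the right.

Request:
arm_command([
  [[0.015,0.003,0],[0,0,0],0],
  [[0.018,0.0,0],[0,0,0],0],
  [[0.025,-0.03,0],[0,0,0],0],
  [[0.03,-0.06,0],[0,0,0],0],
  [[0.035,-0.09,0],[0,0,0],0],
  [[0.042,-0.12,0],[0,0,0],0],
  [[0.047,-0.145,0],[0,0,0],0],
  [[0.047,-0.165,0.02],[0,0,0],0],
  [[0.047,-0.19,0.04],[0,0,0],0],
  [[0.047,-0.2,0.06],[0,0,0],0],
])

```text
clock: 12.1
tcp_pos: [0.4787, -0.3138, 0.0859]
orientation: [-1.97, -2.445, 0.004]
contact_force: [-0.6, 0.3, -2.1]
grip_width: 0.0073
```

Run:
```python
from h import *
np.set_printoptions(precision=4,suppress=True)
o=r.get_obs();print(o["grip_width"],o["tcp_pos"],o["orientation"],o["contact_force"])
b=r.grab_frame("top");a=r.grab_frame("scene");cv2.imwrite("pics/t5.png",b);cv2.imwrite("pics/s5.png",a)
A=crop(a,220,150,350,370,2.4);B=crop(b,240,90,440,310,2.4)
h=max(len(A),len(B));pad=lambda x:cv2.copyMakeBorder(x,0,h-len(x),0,0,0)
cv2.imwrite("pics/v4.png",np.hstack([pad(A),pad(B)]))
```

```text
0.007271295346875397 [ 0.4787 -0.3138  0.0859] [-1.9696 -2.4451  0.0039] [-0.5818  0.2872 -2.0622]
```

View pics/v4.png

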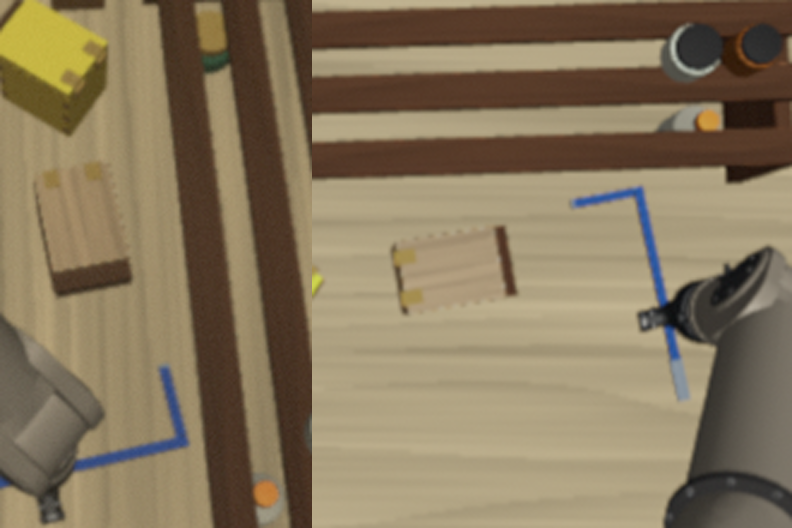

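The view shows the box well clear with its lid still shut, and the bar is held free at the right. Lid corners in the top crop are ~(391,244), (497,227), (506,296), (403,314); the glue cap is at ~(708,121).

Run:
```python
from h import *
np.set_printoptions(precision=4,suppress=True)
f=2.4
T=lambda *c:[(240+(x-312)/f-.3,90+y/f-.3) for x,y in c]
S=lambda *c:[(220+x/f-.3,150+y/f-.3) for x,y in c]
L=cast("top",T((391,244),(497,227),(506,296),(403,314)),.127);C=cast("top",T((506,225),(517,294)),.109)
L2=cast("scene",S((104,161),(127,260),(52,273),(35,180)),.127);C2=cast("scene",S((131,280),(59,296)),.109)
print(L[:,:2],C[:,:2],"\n",L2[:,:2],C2[:,:2])
for l,c in((L,C),(L2,C2)):
    for d in(l[0]-l[1],l[3]-l[2]):print("ang",90-np.degrees(np.arctan2(d[1],d[0])) ,end=" ")
    for d in(l[1]-l[2],l[0]-l[3],c[0]-c[1]):print("ang",np.degrees(np.arctan2(d[1],d[0])),end=" ")
    print()
print("glue",cast("top",T((708,121)),.13),cast("scene",S((265,493)),.13))
# precise cleat fit: dark mask
for n,im,roi in(("top",cv2.imread("pics/t5.png"),(312,175,332,225)),("scene",cv2.imread("pics/s5.png"),(230,245,285,285))):
    u0,v0,u1,v1=roi;h=cv2.cvtColor(im,cv2.COLOR_BGR2HSV)[v0:v1,u0:u1]
    mk=((h[...,2]<95)).astype(np.uint8)
    k,lab,st,ce=cv2.connectedComponentsWithStats(mk);i=1+st[1:,4].argmax()
    ys,xs=np.where(lab==i);R=cv2.minAreaRect(np.c_[xs+u0,ys+v0].astype(np.float32));bp=cv2.boxPoints(R)
    print(n,st[i,4],bp.round(1).tolist());print(cast(n,bp,.109)[:,:2])
```

```text
[[ 0.5573  0.0428]
 [ 0.5797 -0.0876]
 [ 0.4949 -0.0988]
 [ 0.4716  0.0275]] [[ 0.5839 -0.1017]
 [ 0.4979 -0.1155]] 
 [[ 0.5581  0.036 ]
 [ 0.5807 -0.0873]
 [ 0.4951 -0.101 ]
 [ 0.4762  0.0133]] [[ 0.5854 -0.1056]
 [ 0.5025 -0.1229]]
ang -9.730514897822644 ang -10.452438721808363 ang 7.5003938131359895 ang 10.13051930110517 ang 9.100173176919707 
ang -10.409951154131022 ang -9.414868242071705 ang 9.126097814839877 ang 15.516311603854172 ang 11.81880655006516 
glue [[ 0.7141 -0.3491  0.13  ]] [[ 0.7169 -0.35    0.13  ]]
top 80 [[316.3999938964844, 185.3000030517578], [319.3999938964844, 184.6999969482422], [324.20001220703125, 211.0], [321.20001220703125, 211.5]]
[[ 0.5783 -0.0893]
 [ 0.58   -0.0983]
 [ 0.5016 -0.1127]
 [ 0.4999 -0.1037]]
scene 300 [[241.1999969482422, 263.79998779296875], [272.70001220703125, 257.8999938964844], [274.3999938964844, 267.20001220703125], [243.0, 273.1000061035156]]
[[ 0.4944 -0.0965]
 [ 0.5818 -0.0812]
 [ 0.5856 -0.1079]
 [ 0.4989 -0.123 ]]
```

Request:
arm_command([
  [[0,-0.01,0],[0,0,-0.14],0],
  [[0,-0.02,0],[0,0,-0.28],0],
  [[0,-0.03,0],[0,0,-0.42],0],
  [[0,-0.03,0],[0,0,-0.56],0],
  [[0,-0.03,0],[0,0,-0.7],0],
  [[0,-0.03,0],[0,0,-0.84],0],
  [[0,-0.03,0],[0,0,-0.98],0],
  [[0,-0.03,0],[0,0,-1.12],0],
  [[0,-0.03,0],[0,0,-1.26],0],
  [[0,-0.03,0],[0,0,-1.4],0],
])

```text
clock: 13.2
tcp_pos: [0.4797, -0.3388, 0.0839]
orientation: [-3.081, -0.598, 0.004]
contact_force: [-0.1, 0.6, -2.4]
grip_width: 0.0071
```

Request:
arm_command([
  [[-0.003,0.03,0],[0,0,-0.1],0],
  [[-0.003,0.03,-0.02],[0,0,-0.21],0],
  [[-0.003,0.03,-0.045],[0,0,-0.21],0],
  [[-0.003,0.03,-0.058],[0,0,-0.21],0],
  [[-0.003,0.03,-0.062],[0,0,-0.21],0],
  [[-0.003,0.03,-0.062],[0,0,-0.21],0],
  [[-0.003,0.03,-0.062],[0,0,-0.21],40],
  [[-0.003,0.03,-0.062],[0,0,-0.21],40],
  [[-0.003,0.03,-0.062],[0,0,-0.21],40],
  [[-0.003,0.03,0.0],[0,0,-0.21],40],
])

```text
clock: 14.2
tcp_pos: [0.4755, -0.3086, 0.0703]
orientation: [-3.124, -0.28, 0.012]
contact_force: [0.4, 0.2, -0.2]
grip_width: 0.0339
```

```bash
cat >> h.py <<'E'
def shaft(z=.008,name="top",save=None,lim=None):
    P,w=barfit(z,name,save=save)
    vx,vy,x0,y0=cv2.fitLine(w.astype(np.float32),cv2.DIST_HUBER,0,.003,.01).ravel()
    for _ in range(8):
        l=(w-[x0,y0])@[-vy,vx];k=abs(l)<.012;vx,vy,x0,y0=cv2.fitLine(w[k].astype(np.float32),cv2.DIST_HUBER,0,.003,.01).ravel()
    if vy>0:vx,vy=-vx,-vy
    d=np.array([vx,vy]);c=np.array([x0,y0]);s=(w-c)@d;l=(w-c)@[-vy,vx]
    print(name,"yaw",np.degrees(np.arctan2(vy,vx)),"n",len(w),"s",s.min(),s.max(),"lat",l.min(),l.max(),"mid(from hook end)",c+d*(s.max()-.14),"mid(from tip end)",c+d*(s.min()+.088))
E
python3 - <<'E'
from h import *
np.set_printoptions(precision=4,suppress=True)
o=r.get_obs();print(o["grip_width"],o["tcp_pos"],o["orientation"],o["contact_force"])
shaft(save="pics/t6.png");shaft(name="scene",save="pics/s6.png")
E
```

```text
0.03394736388646113 [ 0.4755 -0.3086  0.0703] [-3.1243 -0.2802  0.0118] [ 0.4156  0.2444 -0.1733]
top yaw -61.56795 n 77 s -0.0985079836447651 0.13599676723301696 lat -0.017124779302609344 0.01998951158334719 mid(from hook end) [ 0.499 -0.344] mid(from tip end) [ 0.4959 -0.3382]
scene yaw -80.311195 n 69 s -0.03836489771569574 0.03624061453738201 lat -0.0033708599857758823 0.003246000730167245 mid(from hook end) [ 0.4737 -0.2685] mid(from tip end) [ 0.4995 -0.4197]
```

I'll regrip by dead reckoning along the known bar line, about 95 mm towards the hook.

Request:
arm_command([
  [[0.009,-0.047,0],[0,0,0],40],
  [[0.0165,-0.0935,0],[0,0,0],40],
  [[0.0165,-0.0935,-0.03],[0,0,0],35],
  [[0.0165,-0.0935,-0.05],[0,0,0],35],
  [[0.0165,-0.0935,-0.0615],[0,0,0],35],
  [[0.0165,-0.0935,-0.0615],[0,0,0],0],
  [[0.0165,-0.0935,-0.0615],[0,0,0],0],
  [[0.0165,-0.0935,-0.0615],[0,0,0],0],
  [[0.0165,-0.0935,-0.0615],[0,0,0],0],
  [[0.0165,-0.0935,-0.0615],[0,0,0],0],
], newtons=120)

```text
clock: 15.3
tcp_pos: [0.4961, -0.4079, 0.0177]
orientation: [3.124, 0.277, 0.009]
contact_force: [-4.8, 3.4, 33.2]
grip_width: 0.0079
```

Request:
arm_command([
  [[0,0,0.04],[0,0,0],0],
  [[0,0,0.08],[0,0,0],0],
  [[0,0,0.105],[0,0,0],0],
  [[0.0,0,0.105],[0,0,0],0],
])

```text
clock: 15.7
tcp_pos: [0.4961, -0.4061, 0.1212]
orientation: [3.125, 0.279, 0.009]
contact_force: [1.1, -0.2, -2.0]
grip_width: 0.0077
```

Run:
```python
from h import *
np.set_printoptions(precision=4,suppress=True)
o=r.get_obs();print(o["grip_width"],o["tcp_pos"],o["orientation"],o["contact_force"],o["moment"],o["joints"])
b=r.grab_frame("top");a=r.grab_frame("scene");cv2.imwrite("pics/t7.png",b);cv2.imwrite("pics/s7.png",a)
A=crop(a,200,200,330,384,3);B=crop(b,290,140,430,324,3)
cv2.imwrite("pics/v5.png",np.hstack([A,B]))
```

```text
0.0076591344829999184 [ 0.4961 -0.4061  0.1212] [3.1248 0.2789 0.0086] [ 1.1246 -0.1596 -1.9591] [-0.1298 -0.0283  0.0189] [ 0.0707  0.6796  0.7525  1.7875 -0.5805  0.9019  1.2612]
```

View pics/v5.png

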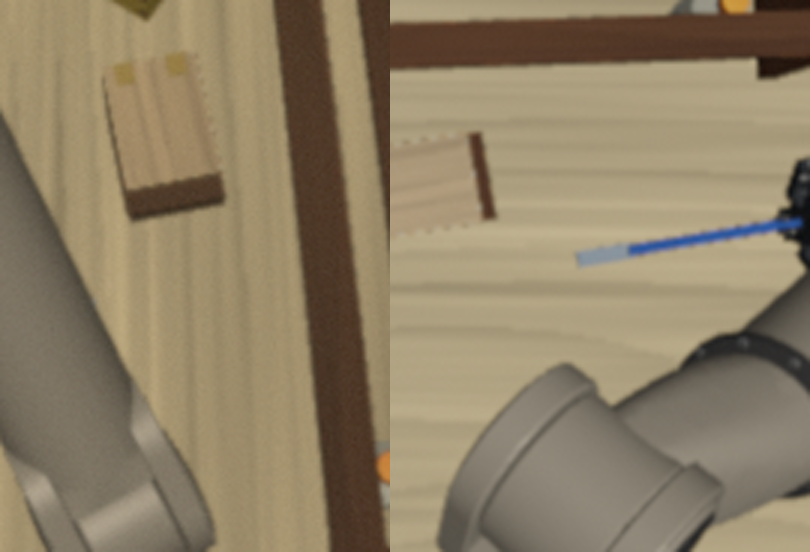

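The view shows only the top camera seeing the bar: blade tip at top px ≈(352.7,226.7), cleat edge at ≈(320..325,184..213). Now I'll compute the offset to the cleat.

Run:
```python
from h import *
np.set_printoptions(precision=4,suppress=True)
b=cv2.imread("pics/t7.png");h=cv2.cvtColor(b,cv2.COLOR_BGR2HSV)
mk=bluebar(b,"top");mk[:120]=0;mk[:,:300]=0
ys,xs=np.where(mk>0);w=cast("top",np.c_[xs,ys],.1115)[:,:2]
k=w[:,1]>-.39;w=w[k];vx,vy,x0,y0=cv2.fitLine(w.astype(np.float32),cv2.DIST_HUBER,0,.003,.01).ravel()
if vy>0:vx,vy=-vx,-vy
d=np.array([vx,vy]);c=np.array([x0,y0]);s=(w-c)@d
print("yaw",np.degrees(np.arctan2(vy,vx)),"shaft start",c+d*s.min())
tip=cast("top",[(352.4,226.4)],.1095)[0,:2];print("tip",tip,"lat",(tip-c)@[-vy,vx],"tip-shaft",s.min()-(tip-c)@d)
t=r.get_obs()["tcp_pos"][:2];print("tcp rel",(t-tip)@d,(t-tip)@[-vy,vx])
# cleat outer line & lip edge in this picture
T=lambda *c:[(290+(x-390)/3-.33,140+y/3-.33) for x,y in c]
print("cleat outer",cast("top",T((481,132),(496,217)),.109)[:,:2],"lip top edge",cast("top",T((470,135),(484,219)),.127)[:,:2])
```

```text
yaw -79.76481 shaft start [ 0.467  -0.2486]
tip [ 0.4564 -0.1969] lat -0.0012300959055947928 tip-shaft 0.05268985464798627
tcp rel 0.21045600370838147 0.0008257330498906694
cleat outer [[ 0.5832 -0.1001]
 [ 0.4985 -0.1151]] lip top edge [[ 0.5785 -0.0863]
 [ 0.496  -0.1001]]
```

Request:
arm_command([
  [[0,0,0.031],[-0.035,-0.006,0],0],
  [[0.02,0.02,0.031],[-0.069,-0.012,0],0],
  [[0.05,0.05,0.031],[-0.069,-0.012,0],0],
  [[0.068,0.08,0.031],[-0.069,-0.012,0],0],
  [[0.068,0.092,0.031],[-0.069,-0.012,0],0],
  [[0.068,0.092,0.031],[-0.069,-0.012,0],0],
  [[0.068,0.092,0.031],[-0.069,-0.012,0],0],
])

```text
clock: 16.5
tcp_pos: [0.5611, -0.3129, 0.1472]
orientation: [3.06, 0.272, 0.005]
contact_force: [0.2, 0.9, -2.5]
grip_width: 0.0074
```

Run:
```python
from h import *
np.set_printoptions(precision=4,suppress=True)
o=r.get_obs();print(o["grip_width"],o["tcp_pos"],o["orientation"],o["contact_force"],o["moment"])
b=r.grab_frame("top");a=r.grab_frame("scene");cv2.imwrite("pics/t8.png",b);cv2.imwrite("pics/s8.png",a)
A=crop(a,225,220,310,300,4.5);B=crop(b,280,160,350,240,4.5)
cv2.imwrite("pics/v6.png",np.hstack([A,B]))
```

```text
0.00737956317144665 [ 0.5611 -0.3129  0.1472] [3.0599 0.2721 0.0054] [ 0.2268  0.8873 -2.5205] [-0.0097  0.0209 -0.0006]
```

View pics/v6.png

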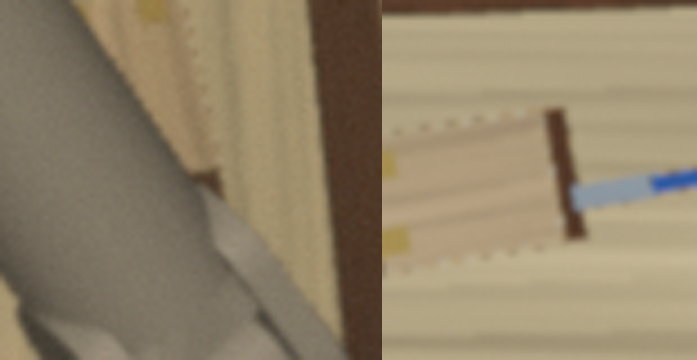

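The view shows the blade tip over the outer part of the cleat, about 7 mm past its outer edge and short of the lip. I'll lower gently to contact.

Request:
arm_command([
  [[0,0.001,-0.002],[0,0,0],0],
  [[0,0.002,-0.004],[0,0,0],0],
  [[0,0.002,-0.006],[0,0,0],0],
  [[0,0.002,-0.006],[0,0,0],0],
])

```text
clock: 17.0
tcp_pos: [0.5622, -0.3105, 0.1419]
orientation: [3.06, 0.273, 0.008]
contact_force: [-0.6, -0.0, -2.8]
grip_width: 0.0077
```

Request:
arm_command([
  [[0,0,-0.001],[0,0,0],0],
  [[0,0,-0.002],[0,0,0],0],
  [[0,0,-0.002],[0,0,0],0],
])

```text
clock: 17.3
tcp_pos: [0.5624, -0.3104, 0.1402]
orientation: [3.06, 0.273, 0.009]
contact_force: [0.7, -0.0, -2.2]
grip_width: 0.0075
```

```bash
python3 -c "
from bench import r
import numpy as np
o=r.get_obs();print([np.round(o[k],4) for k in('tcp_pos','contact_force','moment','orientation')])"
```

```text
[array([ 0.5624, -0.3104,  0.1402]), array([ 0.7446, -0.0167, -2.1807]), array([0.0604, 0.0659, 0.0207]), array([3.0597, 0.273 , 0.0087])]
```

Request:
arm_command([
  [[0,0,-0.001],[0,0,0],0],
  [[0,0,-0.002],[0,0,0],0],
  [[0,0,-0.002],[0,0,0],0],
])

```text
clock: 17.6
tcp_pos: [0.5624, -0.3104, 0.1382]
orientation: [3.06, 0.273, 0.009]
contact_force: [0.2, -0.2, -2.1]
grip_width: 0.0074
```

```bash
python3 -c "
from bench import r
import numpy as np
o=r.get_obs();print([np.round(o[k],4) for k in('tcp_pos','contact_force','moment','orientation')])"
```

```text
[array([ 0.5624, -0.3104,  0.1382]), array([ 0.1878, -0.1616, -2.1127]), array([ 0.132 ,  0.0461, -0.0272]), array([3.0597, 0.2729, 0.0088])]
```

Request:
arm_command([
  [[0,0,-0.001],[0,0,0],0],
  [[0,0,-0.002],[0,0,0],0],
  [[0,0,-0.002],[0,0,0],0],
])

```text
clock: 17.9
tcp_pos: [0.5625, -0.3105, 0.1362]
orientation: [3.06, 0.273, 0.009]
contact_force: [0.5, -0.1, -1.2]
grip_width: 0.0075
```

```bash
python3 -c "
from bench import r
import numpy as np
o=r.get_obs();print([np.round(o[k],4) for k in('tcp_pos','contact_force','moment','orientation')])"
```

```text
[array([ 0.5625, -0.3105,  0.1362]), array([ 0.5033, -0.1117, -1.2293]), array([ 0.1593,  0.0361, -0.0294]), array([3.0596, 0.2729, 0.009 ])]
```

Light contact on the cleat (about 1 N). Now I'll slide the blade into the slot.

Request:
arm_command([
  [[-0.0005,0.003,0],[0,0,0],0],
  [[-0.001,0.006,0],[0,0,0],0],
  [[-0.0015,0.009,0],[0,0,0],0],
  [[-0.002,0.012,0],[0,0,0],0],
  [[-0.002,0.012,0],[0,0,0],0],
])

```text
clock: 18.4
tcp_pos: [0.5605, -0.2976, 0.1362]
orientation: [3.06, 0.274, 0.009]
contact_force: [-0.8, 0.1, -1.8]
grip_width: 0.0076
```

```bash
python3 -c "
from h import *
o=r.get_obs();print([np.round(o[k],4) for k in('tcp_pos','contact_force','moment','orientation')])
b=r.grab_frame('top');cv2.imwrite('pics/t9.png',b)
h=cv2.cvtColor(b,cv2.COLOR_BGR2HSV)[190:215,300:345]
for y in range(198,212):print(y,*[int(v) for v in b[y,312:338].mean(1)])"
```

```text
[array([ 0.5605, -0.2976,  0.1362]), array([-0.7604,  0.0834, -1.8483]), array([ 0.3205,  0.0258, -0.0199]), array([3.0603, 0.2743, 0.0088])]
198 148 148 147 148 151 152 119 72 58 59 82 125 147 151 151 151 151 151 150 150 150 149 145 142 141 142
199 149 149 149 151 153 151 118 76 63 66 81 116 144 154 155 154 153 154 152 153 152 146 136 126 125 123
200 154 154 155 155 157 152 125 96 89 97 109 126 146 153 154 153 152 152 151 151 151 142 125 110 104 102
201 156 156 156 156 157 153 139 127 126 132 141 145 149 152 151 151 151 151 151 151 152 147 131 109 100 99
202 156 155 155 154 154 153 150 148 147 148 150 151 151 151 151 151 151 151 150 151 151 148 133 120 114 113
203 153 153 152 151 150 149 151 151 151 151 151 151 150 150 150 149 150 150 150 149 147 144 140 138 136 134
204 149 149 147 147 146 146 147 146 147 150 148 149 149 149 150 151 151 152 153 152 149 148 152 154 154 153
205 147 146 146 146 147 148 145 138 141 143 139 136 141 150 155 156 156 157 158 158 156 157 158 160 159 159
206 148 148 148 149 149 150 145 132 126 120 111 108 124 150 161 162 162 162 162 162 162 162 163 162 162 163
207 150 151 151 150 150 150 148 134 104 81 72 76 113 152 165 167 166 166 166 166 166 167 166 166 166 167
208 151 152 152 152 152 152 153 147 111 69 58 64 102 148 165 166 165 165 165 166 166 166 166 166 166 166
209 151 152 153 154 153 153 154 153 118 71 58 59 90 139 157 160 159 159 160 160 160 160 161 160 161 161
210 151 151 152 151 151 150 151 146 114 72 59 59 82 127 151 156 156 157 156 157 157 158 157 158 157 158
211 149 150 149 149 149 148 149 144 115 77 60 60 72 112 145 155 157 157 157 157 158 157 158 158 159 158
```

The blade covers the cleat up to the lid edge, with no jam force and the tip about 6 mm under the lip. I'll push 3 mm further in and bring the bar level.

Request:
arm_command([
  [[-0.0005,0.003,0],[0,0,0],0],
  [[-0.0005,0.003,-0.003],[0.017,0.003,0],0],
  [[-0.0005,0.003,-0.006],[0.034,0.006,0],0],
  [[-0.0005,0.003,-0.009],[0.051,0.009,0],0],
  [[-0.0005,0.003,-0.0115],[0.068,0.012,0],0],
  [[-0.0005,0.003,-0.0115],[0.068,0.012,0],0],
])

```text
clock: 19.05
tcp_pos: [0.5595, -0.2963, 0.1243]
orientation: [3.129, 0.277, -0.001]
contact_force: [-0.2, 0.5, -1.4]
grip_width: 0.0075
```

```bash
python3 -c "
from bench import r
import numpy as np
o=r.get_obs();print([np.round(o[k],4) for k in('tcp_pos','contact_force','moment','orientation')])"
```

```text
[array([ 0.5595, -0.2963,  0.1243]), array([-0.1842,  0.52  , -1.4131]), array([-0.0685,  0.01  , -0.0045]), array([ 3.129e+00,  2.772e-01, -1.200e-03])]
```

Request:
arm_command([
  [[0,0,-0.0097],[0.052,0.009,0],0],
  [[0,0,-0.019],[0.103,0.019,0],0],
  [[0,0,-0.0288],[0.155,0.028,0],0],
  [[0,0.001,-0.0384],[0.206,0.037,0],0],
  [[0,0.001,-0.0384],[0.206,0.037,0],0],
])

```text
clock: 19.55
tcp_pos: [0.559, -0.2951, 0.085]
orientation: [-2.921, -0.257, 0.03]
contact_force: [-1.0, 2.3, -1.3]
grip_width: 0.0076
```

```bash
python3 -c "
from h import *
o=r.get_obs();print([np.round(o[k],4) for k in('tcp_pos','contact_force','moment','orientation')])
b=r.grab_frame('top');cv2.imwrite('pics/t10.png',b)
for y in (190,194,198,202,206,209,212):print(y,*[int(v) for v in b[y,312:338].mean(1)])"
```

```text
[array([ 0.559 , -0.2951,  0.085 ]), array([-0.9999,  2.3363, -1.3327]), array([ 0.2007, -0.0371, -0.0485]), array([-2.9208, -0.2574,  0.03  ])]
190 149 150 151 152 149 116 75 60 60 90 137 154 156 154 154 155 154 153 154 154 154 153 153 153 153 153
194 149 149 150 150 150 142 107 69 59 68 106 144 157 158 157 157 157 157 157 156 157 157 158 158 158 158
198 149 149 148 149 150 147 123 87 61 58 69 107 140 150 152 151 151 152 151 150 151 149 147 142 142 144
202 156 156 155 155 155 154 150 138 142 150 152 152 152 151 152 151 151 151 151 147 129 119 114 115 115 113
206 148 149 148 149 150 150 154 156 138 115 105 99 112 146 161 163 163 163 163 163 163 163 164 163 163 164
209 152 152 153 154 154 154 154 149 124 86 61 58 68 110 147 159 160 160 160 161 162 161 161 161 161 162
212 150 150 150 151 152 153 153 153 147 114 84 81 90 111 144 157 158 157 158 158 158 158 159 159 159 159
```

Request:
arm_command([
  [[-0.0003,0.0015,-0.0096],[0.052,0.009,0],0],
  [[-0.0006,0.003,-0.0192],[0.103,0.019,0],0],
  [[-0.0009,0.005,-0.026],[0.138,0.025,0],0],
  [[-0.0012,0.0065,-0.032],[0.172,0.031,0],0],
  [[-0.0012,0.0065,-0.032],[0.172,0.031,0],0],
])

```text
clock: 20.1
tcp_pos: [0.5583, -0.2879, 0.0535]
orientation: [-2.748, -0.244, 0.049]
contact_force: [0.5, 2.2, -0.8]
grip_width: 0.0073
```

```bash
python3 -c "
from h import *
o=r.get_obs();print([np.round(o[k],4) for k in('tcp_pos','contact_force','moment','orientation')])
b=r.grab_frame('top');a=r.grab_frame('scene');cv2.imwrite('pics/t11.png',b);cv2.imwrite('pics/s11.png',a)
for y in (190,194,198,202,206,209,212):print(y,*[int(v) for v in b[y,312:338].mean(1)])
A=crop(a,225,205,310,300,4.5);B=crop(b,265,165,350,245,4.5);h=max(len(A),len(B));pad=lambda x:cv2.copyMakeBorder(x,0,h-len(x),0,0,0)
cv2.imwrite('pics/v7.png',np.hstack([pad(A),pad(B)]))"
```

```text
[array([ 0.5583, -0.2879,  0.0535]), array([ 0.4505,  2.1645, -0.7569]), array([-0.1395, -0.0641, -0.0356]), array([-2.7476, -0.2442,  0.0494])]
190 149 150 151 150 137 102 68 59 67 104 142 154 155 154 154 154 153 153 153 153 152 154 153 153 153 152
194 149 149 149 149 147 131 95 65 57 71 112 145 156 157 157 156 156 156 157 157 156 157 157 157 157 157
198 149 148 148 148 149 145 118 79 59 57 72 112 140 150 151 151 151 150 149 149 149 148 145 141 141 143
202 156 155 155 154 154 154 152 143 142 146 149 147 147 148 148 148 148 148 148 142 123 110 111 114 112 112
206 148 148 148 148 149 149 151 155 135 111 102 99 118 148 160 162 162 162 162 163 162 163 162 163 163 163
209 152 152 153 153 153 153 153 147 118 78 60 58 82 130 154 159 159 160 159 160 160 161 160 160 161 161
212 149 149 151 150 151 152 153 151 139 107 83 82 91 115 145 156 158 157 157 158 157 158 158 158 158 158
```

View pics/v7.png

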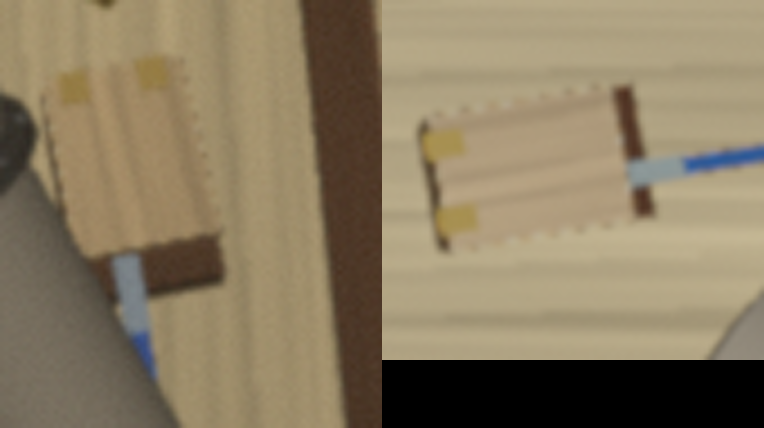

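The view shows the blade under the lip at about 22° with the box still standing. I'll measure the lid rise against the earlier pictures with sub-pixel edge profiles along the box axis.

```bash
cat > lid.py <<'E'
from h import *
def prof(n,path,ys=(-38,-34,-30,-26,-22)):
    im=cv2.cvtColor(cv2.imread(path),cv2.COLOR_BGR2GRAY).astype(np.float32)
    f=np.array([.174,-.985]);u=np.array([.985,.174]);c=np.array([.5376,-.0937])-.067*f
    s=np.arange(-90,130,.5);out=[]
    for y in ys:  # y<0: far side -> +u
        P=np.c_[c+np.outer(s/1000,f)-y/1000*u,np.full(len(s),.127)];p=proj(n,P).astype(np.float32)
        v=cv2.remap(im,p[:,0:1],p[:,1:2],cv2.INTER_LINEAR)[:,0]
        k=(s>50)&(s<110)
        i0=np.where(k)[0][v[k].argmin()];lo=v[i0];a=np.median(v[(s>20)&(s<50)]);th=(lo+a)/2
        i=i0
        while v[i]<th:i-=1
        j=i0
        while v[j]<th:j+=1
        e1=s[i]+.5*(v[i]-th)/(v[i]-v[i+1]);e2=s[j]-.5*(v[j]-th)/(v[j]-v[j-1])
        out.append((e1,e2))
    o=np.array(out);m=o.mean(0);print(n,path,"lid edge %.2f cleat/front end %.2f gap %.2f"%(m[0],m[1],m[1]-m[0]),o[:,0].round(1),o[:,1].round(1))
E
python3 - <<'E'
from lid import *
for k in(5,7,8,9,10,11):prof("top",f"pics/t{k}.png")
for k in(5,7,8,11):prof("scene",f"pics/s{k}.png")
E
```

```text
top pics/t5.png lid edge 64.89 cleat/front end 77.44 gap 12.55 [65.2 65.1 64.8 64.7 64.6] [76.9 77.2 77.9 77.9 77.3]
top pics/t7.png lid edge 64.89 cleat/front end 77.44 gap 12.54 [65.2 65.1 64.8 64.7 64.7] [76.9 77.1 77.9 78.  77.3]
top pics/t8.png lid edge 64.88 cleat/front end 77.48 gap 12.60 [65.2 65.1 64.8 64.7 64.6] [77.  77.2 77.9 78.  77.3]
top pics/t9.png lid edge 64.88 cleat/front end 77.46 gap 12.58 [65.1 65.1 64.8 64.7 64.6] [77.  77.2 77.9 78.  77.3]
top pics/t10.png lid edge 66.56 cleat/front end 78.49 gap 11.93 [65.9 66.5 67.2 66.8 66.4] [78.1 78.3 78.7 78.8 78.5]
top pics/t11.png lid edge 65.71 cleat/front end 77.88 gap 12.17 [65.5 65.7 65.7 65.9 65.8] [77.7 77.9 78.3 77.9 77.6]
scene pics/s5.png lid edge 66.23 cleat/front end 95.21 gap 28.97 [66.7 65.8 65.9 66.6 66.3] [94.8 95.1 95.2 95.6 95.3]
scene pics/s7.png lid edge 66.15 cleat/front end 95.20 gap 29.05 [66.4 65.8 65.9 66.4 66.3] [94.9 95.1 95.2 95.4 95.4]Traceback (most recent call last):
  File "<stdin>", line 3, in <module>
  File "lid.py", line 14, in prof
    while v[j]<th:j+=1
          ~^^^
IndexError: index 440 is out of bounds for axis 0 with size 440
```

Run:
```python
from lid import *
for ys in((-36,-32,-28,-24),(-20,-15,-10,-5,0)):
  for k in(5,7,11):
    try:prof("scene",f"pics/s{k}.png",ys)
    except Exception as e:print(k,e)
    
  for k in(7,10,11):prof("top",f"pics/t{k}.png",ys)
```

```text
scene pics/s5.png lid edge 66.25 cleat/front end 95.31 gap 29.07 [66.5 65.7 66.2 66.6] [95.  95.2 95.5 95.6]
scene pics/s7.png lid edge 66.14 cleat/front end 95.25 gap 29.11 [66.2 65.7 66.3 66.4] [95.  95.1 95.4 95.5]
scene pics/s11.png lid edge 63.90 cleat/front end 95.49 gap 31.60 [63.5 63.9 64.3 63.9] [95.2 95.5 95.7 95.6]
top pics/t7.png lid edge 64.88 cleat/front end 77.51 gap 12.64 [65.3 65.  64.7 64.6] [77.  77.4 78.1 77.6]
top pics/t10.png lid edge 66.72 cleat/front end 78.57 gap 11.85 [66.2 66.9 67.2 66.6] [78.2 78.5 78.8 78.7]
top pics/t11.png lid edge 65.76 cleat/front end 77.91 gap 12.15 [65.7 65.8 65.8 65.8] [77.6 78.2 78.2 77.7]
scene pics/s5.png lid edge 66.18 cleat/front end 95.48 gap 29.30 [65.9 65.8 66.6 66.2 66.5] [95.3 95.3 95.8 95.5 95.4]
scene pics/s7.png lid edge 66.20 cleat/front end 95.52 gap 29.32 [66.1 66.  66.6 65.9 66.4] [95.2 95.4 95.8 95.6 95.5]
scene pics/s11.png lid edge 63.91 cleat/front end 95.82 gap 31.92 [63.1 64.1 64.1 63.7 64.4] [95.5 95.8 95.7 95.9 96.2]
top pics/t7.png lid edge 65.00 cleat/front end 77.50 gap 12.50 [64.8 64.4 64.5 65.8 65.4] [77.1 77.2 77.5 77.8 77.9]
top pics/t10.png lid edge 66.54 cleat/front end 78.73 gap 12.19 [66.4 66.8 66.6 66.4 66.5] [78.3 78.5 78.5 79.  79.2]
top pics/t11.png lid edge 66.09 cleat/front end 78.14 gap 12.05 [65.6 66.  66.7 66.1 66. ] [77.6 77.9 78.  78.3 78.8]
```

The scene and top profiles together put the lip about 6 mm up. For margin I'll ease off, slide the blade 5 mm deeper, and lever again.

Request:
arm_command([
  [[0.0005,-0.003,0.013],[-0.069,-0.012,0],0],
  [[0.001,-0.006,0.026],[-0.138,-0.025,0],0],
  [[0.0005,-0.0035,0.0265],[-0.138,-0.025,0],0],
  [[0,-0.001,0.027],[-0.138,-0.025,0],0],
  [[0,-0.001,0.027],[-0.138,-0.025,0],0],
  [[-0.0003,0.001,0.018],[-0.09,-0.016,0],0],
  [[-0.0006,0.003,0.009],[-0.04,-0.007,0],0],
  [[-0.0009,0.005,0.002],[0,0,0],0],
  [[-0.001,0.006,-0.002],[0.026,0.005,0],0],
  [[-0.001,0.006,-0.002],[0.026,0.005,0],0],
])

```text
clock: 21.2
tcp_pos: [0.557, -0.2824, 0.0511]
orientation: [-2.721, -0.24, 0.053]
contact_force: [0.2, 1.2, -1.1]
grip_width: 0.0074
```

Run:
```python
from lid import *
o=r.get_obs();print([np.round(o[k],4) for k in('tcp_pos','contact_force','moment','orientation')])
b=r.grab_frame('top');a=r.grab_frame('scene');cv2.imwrite('pics/t12.png',b);cv2.imwrite('pics/s12.png',a)
for n in("top","scene"):
  try:prof(n,f"pics/{n[0]}12.png")
  except Exception as e:print(n,e)
```

```text
[array([ 0.557 , -0.2824,  0.0511]), array([ 0.1677,  1.2316, -1.139 ]), array([-0.2549, -0.0905, -0.0328]), array([-2.7208, -0.2404,  0.0532])]
top pics/t12.png lid edge 66.71 cleat/front end 78.47 gap 11.77 [66.5 66.8 67.1 66.5 66.6] [78.1 78.3 78.7 78.8 78.4]
scene pics/s12.png lid edge 63.44 cleat/front end 95.90 gap 32.46 [63.8 63.1 62.7 63.7 63.8] [95.4 95.9 96.1 96.  96.1]
```

Both views now give about 8.7 mm at the lip. Next I'll unload and withdraw the blade straight out.

Request:
arm_command([
  [[0.0004,-0.0025,0.0115],[-0.064,-0.011,0],0],
  [[0.0007,-0.005,0.023],[-0.127,-0.023,0],0],
  [[0.001,-0.007,0.035],[-0.191,-0.034,0],0],
  [[0.0013,-0.0085,0.0465],[-0.254,-0.046,0],0],
  [[0.0016,-0.009,0.0585],[-0.318,-0.057,0],0],
  [[0.0025,-0.015,0.0585],[-0.318,-0.057,0],0],
  [[0.005,-0.028,0.0575],[-0.318,-0.057,0],0],
  [[0.008,-0.045,0.056],[-0.318,-0.057,0],0],
  [[0.012,-0.068,0.055],[-0.318,-0.057,0],0],
  [[0.012,-0.088,0.055],[-0.318,-0.057,0],0],
])

```text
clock: 22.3
tcp_pos: [0.5686, -0.3715, 0.1061]
orientation: [-3.04, -0.27, 0.017]
contact_force: [-10.8, 16.5, 1.4]
grip_width: 0.0077
```

Run:
```python
from lid import *
o=r.get_obs();print([np.round(o[k],4) for k in('tcp_pos','contact_force','moment','orientation')])
b=r.grab_frame('top');a=r.grab_frame('scene');cv2.imwrite('pics/t13.png',b);cv2.imwrite('pics/s13.png',a)
for n in("top","scene"):
  try:prof(n,f"pics/{n[0]}13.png")
  except Exception as e:print(n,e)
```

```text
[array([ 0.5686, -0.3715,  0.1061]), array([-10.7693,  16.518 ,   1.3619]), array([3.8817, 2.2155, 1.3405]), array([-3.04  , -0.2703,  0.0167])]
top pics/t13.png lid edge 65.05 cleat/front end 77.22 gap 12.17 [64.6 64.9 64.7 65.2 65.8] [77.  77.  77.3 77.7 77.2]
scene pics/s13.png lid edge 61.75 cleat/front end 94.93 gap 33.18 [60.9 62.3 62.5 61.5 61.5] [94.8 94.8 95.  95.1 95. ]
```

The leg end touched the riser's side board (16 N, well below the limits). I'll back off towards +y, then go towards the robot.

Request:
arm_command([
  [[-0.002,0.02,0],[0,0,0],0],
  [[-0.002,0.025,0],[0,0,0],0],
  [[-0.02,0.025,0],[0,0,0],0],
  [[-0.05,0.02,0],[0.02,0.004,0],0],
  [[-0.07,0.01,0],[-0.04,-0.007,0],0],
  [[-0.08,0.0,0],[-0.087,-0.015,0],0],
  [[-0.09,0.0,0],[-0.087,-0.015,0],0],
  [[-0.09,0.0,0],[-0.087,-0.015,0],0],
])

```text
clock: 23.2
tcp_pos: [0.4782, -0.3707, 0.1073]
orientation: [3.129, 0.275, -0.003]
contact_force: [-0.7, 1.0, -2.0]
grip_width: 0.0075
```

Run:
```python
from lid import *
o=r.get_obs();print([np.round(o[k],4) for k in('tcp_pos','contact_force','moment','orientation','joints')])
b=r.grab_frame('top');a=r.grab_frame('scene');cv2.imwrite('pics/t14.png',b);cv2.imwrite('pics/s14.png',a)
for n in("top","scene"):
  try:prof(n,f"pics/{n[0]}14.png")
  except Exception as e:print(n,e)
mk=bluebar(b,"top");mk[:120]=0;mk[:,:300]=0
ys,xs=np.where(mk>0);w=cast("top",np.c_[xs,ys],.1)[:,:2];k=w[:,1]>-.36;w=w[k]
vx,vy,x0,y0=cv2.fitLine(w.astype(np.float32),cv2.DIST_HUBER,0,.003,.01).ravel();print("bar yaw",np.degrees(np.arctan2(vy,vx)),x0,y0,w[:,1].max())
```

```text
[array([ 0.4782, -0.3707,  0.1073]), array([-0.6943,  1.0149, -1.9938]), array([-0.0855, -0.0087, -0.0072]), array([ 3.1291,  0.2754, -0.0034]), array([ 0.019 ,  0.6522,  0.7524,  1.8788, -0.5845,  0.8462,  1.2481])]
top pics/t14.png lid edge 65.04 cleat/front end 77.22 gap 12.18 [64.5 64.8 64.6 65.3 65.9] [76.9 77.  77.4 77.7 77.1]
scene pics/s14.png lid edge 61.66 cleat/front end 94.93 gap 33.27 [61.  62.3 62.2 61.2 61.5] [94.8 94.7 94.9 95.2 95.1]
bar yaw -80.02168 0.4623722 -0.28560063 -0.21306310662998643
```

The lid stays open, now about 9 mm at the lip. I'll lay the bar down on the bench.

Request:
arm_command([
  [[0,-0.01,-0.04],[0,0,0],0],
  [[0,-0.01,-0.07],[0,0,0],0],
  [[0,-0.01,-0.083],[0,0,0],0],
  [[0,-0.01,-0.087],[0,0,0],0],
  [[0,-0.01,-0.088],[0,0,0],0],
  [[0,-0.01,-0.088],[0,0,0],0],
])

```text
clock: 23.9
tcp_pos: [0.4806, -0.3805, 0.0205]
orientation: [3.126, 0.279, 0.001]
contact_force: [-0.2, 0.5, -2.6]
grip_width: 0.0076
```

Request:
arm_command([
  [[0,0,0],[0,0,0],35],
  [[0,0,0],[0,0,0],35],
  [[0,0,0],[0,0,0],35],
  [[0,0,0.02],[0,0,0],35],
  [[0,0,0.06],[0,0,0],35],
  [[0,0,0.1],[0,0,0],35],
  [[0,0,0.15],[0,0,0],35],
  [[0,0,0.2],[0,0,0],35],
  [[0,0,0.23],[0,0,0],35],
  [[0,0,0.25],[0,0,0],35],
])

```text
clock: 24.9
tcp_pos: [0.4801, -0.3808, 0.2728]
orientation: [3.125, 0.278, 0.004]
contact_force: [1.2, 0.6, -0.4]
grip_width: 0.0298
```

Request:
arm_command([
  [[0.03,0.05,0.02],[0,0,0],35],
  [[0.03,0.1,0.02],[0,0,0],35],
  [[0.03,0.15,0.02],[0,0,0],35],
  [[0.03,0.2,0.02],[0,0,0],35],
  [[0.03,0.25,0.02],[0,0,0],35],
  [[0.03,0.3,0.02],[0,0,0],35],
  [[0.03,0.35,0.02],[0,0,0],35],
  [[0.0,0.4,0.02],[0,0,0],35],
  [[-0.02,0.45,0.02],[0,0,0],35],
  [[-0.02,0.5,0.02],[0,0,0],35],
])

```text
clock: 25.9
tcp_pos: [0.46, 0.1014, 0.2896]
orientation: [-3.129, -0.277, 0.003]
contact_force: [1.8, 1.0, -0.9]
grip_width: 0.0297
```

Request:
arm_command([
  [[-0.03,0.05,0],[0,0,0],35],
  [[-0.05,0.1,0],[0,0,0],35],
  [[-0.07,0.15,0],[0,0,0],35],
  [[-0.09,0.2,0],[0,0,0],35],
  [[-0.11,0.25,0],[0,0,0],35],
  [[-0.13,0.3,0],[0,0,0],35],
  [[-0.15,0.32,0],[0,0,0],35],
  [[-0.15,0.32,0],[0,0,0],35],
])

```text
clock: 26.7
tcp_pos: [0.3072, 0.4264, 0.2892]
orientation: [3.127, 0.294, -0.003]
contact_force: [-0.4, -1.1, 0.1]
grip_width: 0.03
```

Run:
```python
from lid import *
o=r.get_obs();print([np.round(o[k],4) for k in('clock','tcp_pos','contact_force','grip_width')])
b=r.grab_frame('top');a=r.grab_frame('scene');cv2.imwrite('pics/t15.png',b);cv2.imwrite('pics/s15.png',a)
for n in("top","scene"):
  try:prof(n,f"pics/{n[0]}15.png")
  except Exception as e:print(n,e)
shaft();shaft(name="scene")
B=cv2.resize(b,None,fx=.78,fy=.78);A=cv2.resize(a,None,fx=.78,fy=.78);
C=crop(a,220,185,300,285,3);D=crop(b,255,155,350,255,3)
top=np.hstack([A,B]);bot=np.hstack([C,D]);bot=cv2.copyMakeBorder(bot,0,0,0,top.shape[1]-bot.shape[1],0)
v=np.vstack([top,bot]);print(v.shape);cv2.imwrite('pics/v8.png',v[:600,:800])
```

```text
[np.float64(26.7), array([0.3072, 0.4264, 0.2892]), array([-0.3824, -1.1008,  0.0767]), np.float64(0.03)]
top pics/t15.png lid edge 65.07 cleat/front end 77.18 gap 12.11 [64.7 64.8 64.7 65.3 65.9] [76.9 77.  77.3 77.6 77.1]
scene pics/s15.png lid edge 61.59 cleat/front end 95.03 gap 33.44 [60.8 62.2 62.2 61.2 61.5] [94.8 94.9 95.1 95.3 95. ]
top yaw -79.4629 n 213 s -0.1207575145221112 0.10405228094959239 lat -0.0038700177158586297 0.08241250014082954 mid(from hook end) [ 0.4632438  -0.30987782] mid(from tip end) [ 0.4638272  -0.31301423]
scene yaw -79.89109 n 140 s -0.09501598436223935 0.08524169989163974 lat -0.0031877755904748924 0.0032985287073861312 mid(from hook end) [ 0.46401277 -0.26865521] mid(from tip end) [ 0.47239249 -0.31565637]
(600, 798, 3)
```

View pics/v8.png

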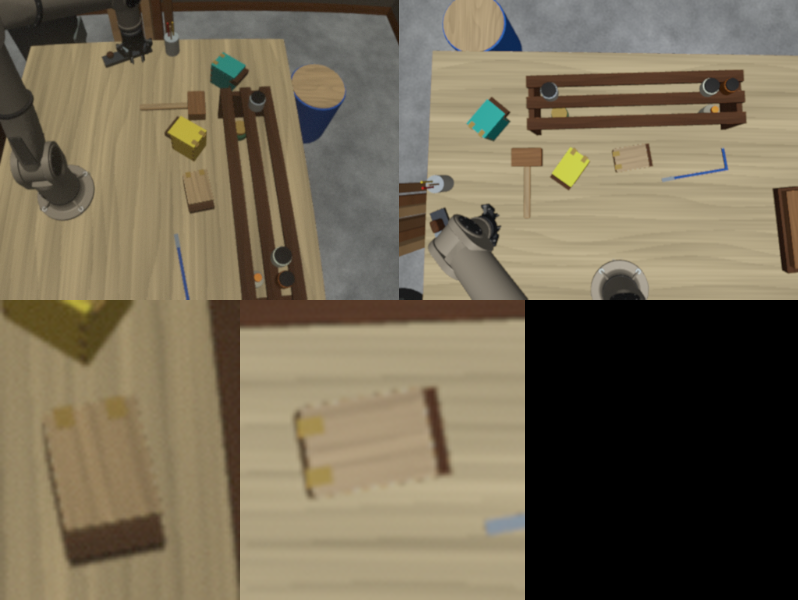

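The final view shows the box standing out front, the bar flat on the bench and clear of it, and the mallet, glue, wax and look-alikes apparently unmoved. A quick difference check against the first pictures, then I'll hand in.

Run:
```python
from h import *
a=cv2.imread("pics/top0.png");b=cv2.imread("pics/t15.png")
for n,(u0,v0,u1,v1) in dict(glue=(383,133,415,146),wax=(192,137,220,152),mallet=(140,185,190,285),yellow=(190,185,248,245),turq=(85,120,145,182)).items():
    print(n,cv2.absdiff(a,b)[v0:v1,u0:u1].mean().round(1))
print(r.hand_in())
```

```text
glue 2.6
wax 2.6
mallet 3.0
yellow 3.0
turq 2.8
the job is handed in; nothing more can be done
None
```

The job is done and handed in at about 27 s of the 72 s allowed; the hand-in gave no verdict.

**Drawing the box out:** I hooked the pine box from behind with the blue bar and drew it forward. The first pull left only about 4 mm of clearance, so I laid the bar down, took a new grip and pulled about 5 cm further. The box now stands about 6 cm clear of the riser.

**Levering the lid:** I laid the bar flat, let go, and took it again near the hook end. With the blade under the lip and the cleat as fulcrum, I levered in two strokes without a finger touching the box.

**Last checks:**
- **Lid:** it stays open about 9 mm at the lip. This comes from small image shifts in both cameras, so it is good to perhaps 2 mm.
- **Box:** it stands on the bench, turned about 10° as it was after the pull.
- **Bar:** it lies flat, released, and more than 5 cm from the box. The robot touches nothing.
- **Glue bottle, wax jar, mallet and both look-alikes:** the pictures show no change in them beyond camera noise.

**What went less well:**
- While I was taking the blade away, the hook's leg touched the riser's side board at about 20 N, and I backed off at once. Nothing moved.
- One re-grip pressed the fingertips on the bench at about 33 N.
- The finger opening read 7–8 mm on the 12 mm wide bar throughout, yet the bar never slipped.

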